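# Throw back the lid of the parts case

## Robot

A 7-joint arm with a two-finger parallel gripper is mounted at the origin on the work surface; the furniture and walls round the work are solid. World frame = base frame: x ahead of the robot, y to its left, z up, the work surface at z = 0. Lengths are in m, angles in rad, forces in N, time in s.
With the tool pointing down it reaches from about 0.425 to 0.825 m from the base axis. Payload 3.6 kg.
Tool frame: the origin (TCP) lies midway between the tips of the shut fingers; the grasp point (between the pads) lies 19 mm behind it; z points along the fingers, y is the direction in which the jaws open and shut (so a half turn about z gives the same grasp; the last joint's range is limited). The gripper opens to 93 mm and grips with 3 to 60 N. Pads are 15 mm wide; open, the fingers measure 128 mm over their backs; the gripper's body (75 mm by 188 mm) begins 65 mm behind the grasp point.
Start: joints at [-1.133, 0.615, -0.013, 1.423, 0.008, 1.103, -0.04], TCP at [0.291, 0.581, 0.219] pointing down, gripper open.
Joint ranges: [-3.12, 3.12], [-0.3, 2.06], [-1.34, 1.32], [0.26, 2.42], [-1.36, 4.5], [0.01, 1.98], [-2.84, 2.84]. Speed limits (rad/s): [2.79, 2.79, 3.14, 3.14, 3.14, 3.14, 3.14].

## Interface

Orientations are given as [roll, pitch, yaw] about the fixed x, y, z axes, in that order (R = Rz(yaw) Ry(pitch) Rx(roll)).
In Python, from plant import bot, optics gives the robot as it stands. The module is installed in compiled form; this text tells all that it offers.
- The arm moves only by the tool carry_out, never from a script. Its argument "moves" is a list of rows, each a list of 5 numbers: the opening, from -1 (shut) to 1 (fully open), then the shift along the tool's x, y, z in cm, then the turn about the tool's z in rad. In form: [[gripper, tx, ty, tz, spin], ...]. A call has exactly 5 rows; each row is the pose to reach, as a shift and turn from the pose commanded when the call began, along the tool's axes at that moment; what a row does not reach only later rows make up. A row lasts 1/10 s, in which the tool goes at most 50 mm and 8.59 degrees, less where a joint would pass 70% of its speed; a pose out of reach is approached as far as the arm can. A call with a gripper value outside its range is refused whole. The fingers move at their own pace and stop on an object; "squeeze" is the grip in N (left out, the last holds). Time passes only in rows, so rows that repeat a pose let the fingers close, or fill a call up. It gives the time, the measured TCP pose, the force and the opening at its end, in the units of the state.
- bot.sense(): the state, without advancing time (a new reading comes with each control period).
- optics.get_image(name): name is "scene" or "top" or "wrist"; returns the picture (420x560x3 uint8, red, green, blue); there is no depth.
- optics.get_calibration(name): a dict with "camera_matrix" (3x3 intrinsics, pixels), "pose" (4x4, takes a point from camera to world coordinates). Camera axes: x right, y down, z forward; pixel columns grow to the right and rows downward; lengths in m; the calibration is good to about 2 mm. The wrist camera is an equidistant fisheye: a pixel r from the principal point sees the ray r / f radians off the axis. A picture is of the moment at which its call begins: read the wrist's pose just before it. get_calibration takes no time and is no camera call; for the wrist camera it gives the pose at the moment of the call.
- bot.close_job(): hands the job in, once; it reports no verdict.
The state is a dict: "time": time; "joints": joint angles; "dq": joint speeds; "effort": joint torques, N m; "eef_pos": TCP position; "tool_rot": TCP orientation; "ft_force": force on the tool from outside, world axes, zero at the start; "ft_torque": the same for the moment, N m; "width": opening from 0.0 (shut) to 1.0 (fully open).
Only numpy, scipy, OpenCV 4.12 (cv2) and the standard library are available. Lean on these libraries where they do the work, as an engineer would, in place of code of your own. Each camera call takes 0.05 s, during which the arm holds its last target.

## Task

Open the parts case so that its lid stays open by itself. First slide the tape measure that stands behind the case along the counter, out of the lid's way, still standing; then push the ajar lid up by its front edge with a fingertip, past upright, so that it falls right back to its stop without coming down on the tape measure. Only push: pick nothing up, leave the case where it stands and do not disturb the other things on the counter.

Things in the scene. Friction and masses are not known exactly. Their poses are not given: they have to be found in the camera images.
- case: low charcoal case of fittings, loose but heavy (about 1 kg; slides at about 5 N). Body 96 mm (its x) by 150 mm (its y), walls 30 mm high. Origin: centre of its underside; x points from the front, where the lid opens, back to the hinge; y along the hinge; z up. A brass fitting stands on end inside (46 mm above the counter, x -6 to +16 mm, y +-12 mm) and keeps the lid ajar.
- case_lid (a joint): lid angle, rad: 0 is its rest, 17 degrees ajar on the fitting; upright is 1.28; 2.59 is its stop, fallen right back. It swings freely: let go below 1.05 it falls back down, beyond 1.35 it falls open by itself within 3 s. At its stop it reaches 150 mm behind the case's origin over its full width, 25 to 60 mm above the counter, so nothing tall may stand there.
- case_hinge (a point): middle of the lid's hinge line, at the top of the case's back wall: 51 mm from the case's origin along its x and 32 mm above the counter; the hinge line runs along the case's y
- lid_edge (a point): middle of the lid's front edge, moving with the lid: a flat plate 98 mm deep, 152 mm wide, 2 mm thick where touched, 0.05 kg. The edge is 100 mm from the hinge line, at rest 64 mm above the counter and 30 mm above the case's front wall; in its middle a closing tab, 27 mm wide and 2.5 mm thick, hangs 13 mm below the plate at its front, so fingertips may push against the tab or beside it.
- tape: tape measure standing upright 10 cm behind the case's middle, loose, 0.24 kg: housing 65 mm high, 33 mm thick along its own x, and -27 to +45 mm along its own y (a thin hook reaches to -45 mm, only looks). Origin on its underside; the housing's middle is 9 mm along +y. Beside it the counter is free for at least 15 cm to the left and right; the counter's left edge is at world y = 0.26.
- valve: bystander: brass ball valve with a lever, 44 x 133 x 70 mm, in front of the case; origin under its middle
- tin: bystander: round tin with lid, 62 mm across, 34 mm high; origin under its middle
- elbow: bystander: grey plastic pipe elbow, 42 x 42 x 26 mm, to the left of the case; origin under its middle
- spool: bystander: flat spool of white thread tape, 53 mm across, 16 mm high, in front of the case; origin under its middle
- plug: bystander: small brass pipe plug with a square head, 27 mm across, 25 mm high, to the right of the case; origin under its middle
Things that resemble listed ones, but are neither listed nor needed, are in the scene too. Of the things that look like the tape, the middle-sized one is meant.

How it is judged:
At the end, for the whole second after the job is handed in: The lid lies right back at its stop (joint above 2.49 rad of 2.59) and at rest; the tape measure stands upright (within 0.15 rad) and at rest on the counter, clear of the lid; the case stands flat and at rest (value of joint case_lid above 2.49 rad and not (velocity of joint case_lid above 0.05 rad/s) and angle between tape's own z axis and vertical below 0.15 rad and height (world z) of tape between -0.01 and 0.01 m and linear speed of each of tape, case below 0.02 m/s and angle between case's own z axis and vertical below 0.1 rad); the robot touches nothing.
It fails at once if the lid came down on the tape measure (more than 0.5 N) (contact force between case_lid_c0 and tape above 0.5 N).
It fails at once if the tape measure was lifted (more than 15 mm) or fell off the counter (height (world z) of tape above 0.015 m or height (world z) of tape below -0.02 m).
It fails at once if the tape measure was knocked over (tilted more than 0.6 rad) (angle between tape's own z axis and vertical above 0.6 rad).
It fails at once if the case was lifted or tipped (more than 12 mm or 0.2 rad) or shoved away (more than 40 mm) (height (world z) of case above 0.012 m or angle between case's own z axis and vertical above 0.2 rad or distance of case from where it was at the start of the episode above 0.04 m).
It fails at once if another thing on the counter was disturbed (moved more than 30 mm) (distance of any of valve, tin, plug, elbow, spool from where it was at the start of the episode above 0.03 m).
It also fails if it takes over 64 s, if anything falls off the work surface, if the arm or the gripper's body presses on something with over 40 N, if the wrist force passes 120 N, or if a joint passes its speed limit or range.

## Working session

There is one attempt and no reset: what is moved stays moved. The work goes in short steps, Python scripts to look and compute and a tool call to move; the robot and the scene stay as the last step left them, time stands still between calls to the robot, and variables do not carry over. Pictures are saved under pics/ and viewed, and the job is handed in when it is done.

Besides the shell and the picture viewer there is one more tool, called as name(argument=value, ...), one argument or row to a line, values as JSON. carry_out: Moves the arm, as the interface text tells. Its arguments: {"type":"object","properties":{"moves":{"type":"array"},"squeeze":{"type":"number"}},"required":["moves"]}

```bash
mkdir -p pics
python3 - <<'E'
from plant import bot, optics
import cv2,numpy as np
np.set_printoptions(precision=4,suppress=True)
s=bot.sense();print(s)
for n in["scene","top","wrist"]:
    c=optics.get_calibration(n);print(n,c["camera_matrix"],c["pose"])
    im=optics.get_image(n);cv2.imwrite(f"pics/{n}0.png",im[:,:,::-1])
E
```

```text
{'time': 0.0, 'joints': array([-1.1325,  0.6159, -0.0126,  1.4249,  0.0081,  1.1034, -0.0404]), 'dq': array([-0.0018, -0.0003, -0.0005,  0.0002, -0.0011, -0.0005, -0.0003]), 'effort': array([ -0.0003, -45.8937,   0.2086, -16.5742,  -0.0611,   0.0205,
         0.0002]), 'eef_pos': array([0.291 , 0.5804, 0.2175]), 'tool_rot': array([-3.139 ,  0.    ,  2.6769]), 'ft_force': array([-0.1757,  0.9451,  0.0566]), 'ft_torque': array([-0.0007,  0.0017,  0.0584]), 'width': 1.001292838181893}
scene [[543.8778   0.     277.3906]
 [  0.     543.8778 204.1924]
 [  0.       0.       1.    ]] [[ 0.5566 -0.5054  0.6594 -0.2871]
 [-0.8308 -0.347   0.4352 -0.5693]
 [ 0.0089 -0.79   -0.613   0.8104]
 [ 0.      0.      0.      1.    ]]
top [[538.0145   0.     271.6598]
 [  0.     538.0145 204.4037]
 [  0.       0.       1.    ]] [[ 0.0051 -0.9928  0.1194  0.3896]
 [-0.9994 -0.0092 -0.0333 -0.0075]
 [ 0.0341 -0.1192 -0.9923  1.1516]
 [ 0.      0.      0.      1.    ]]
wrist [[325.1923   0.     273.6808]
 [  0.     325.1923 210.5061]
 [  0.       0.       1.    ]] [[ 0.4483  0.8657  0.2226  0.2292]
 [ 0.8939 -0.4335 -0.1142  0.6114]
 [-0.0023  0.2501 -0.9682  0.3844]
 [ 0.      0.      0.      1.    ]]
```

View pics/scene0.png

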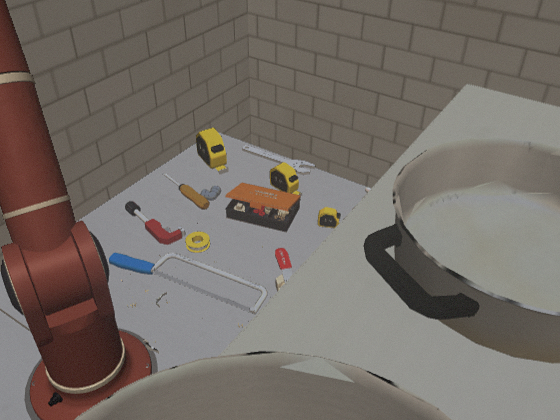

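View pics/top0.png

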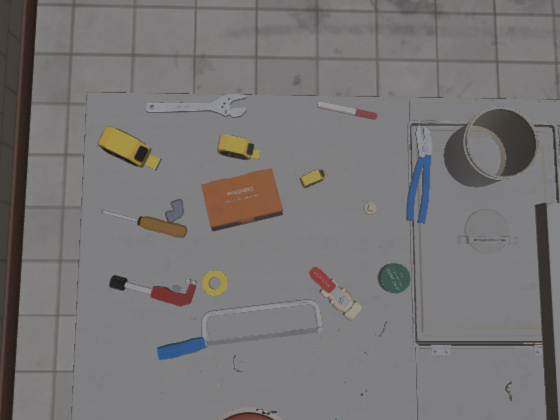

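View pics/wrist0.png

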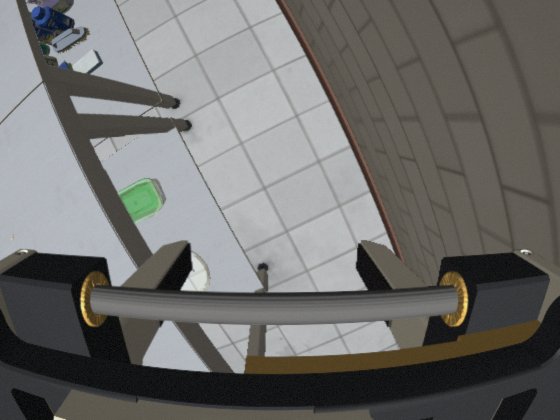

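Run:
```python
import cv2
im=cv2.imread("pics/top0.png");cv2.imwrite("pics/t1.png",cv2.resize(im[85:245,85:345],None,fx=3,fy=3,interpolation=cv2.INTER_CUBIC))
im=cv2.imread("pics/scene0.png");cv2.imwrite("pics/s1.png",cv2.resize(im[120:260,150:360],None,fx=3.6,fy=3.6,interpolation=cv2.INTER_CUBIC))
```

```text
(no output)
```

View pics/t1.png

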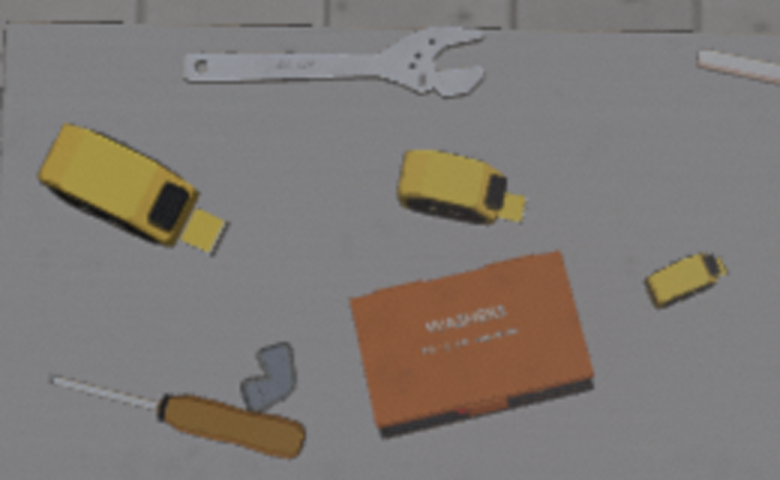

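View pics/s1.png

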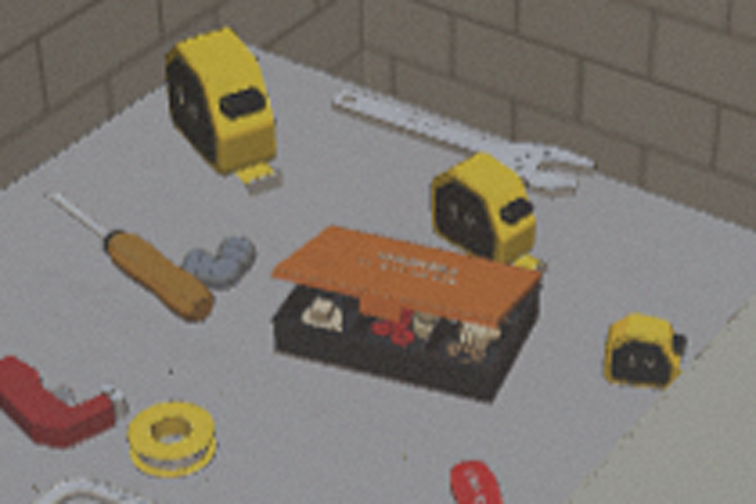

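```bash
cat > h.py <<'E'
from plant import bot, optics
import cv2,numpy as np
np.set_printoptions(precision=4,suppress=True)
C={n:optics.get_calibration(n) for n in("scene","top")}
def ray(n,uv,z):
    K=C[n]["camera_matrix"];T=C[n]["pose"]
    d=T[:3,:3]@np.linalg.inv(K)@np.array([uv[0],uv[1],1.]);o=T[:3,3]
    return o+d*(z-o[2])/d[2]
def proj(n,p):
    K=C[n]["camera_matrix"];T=C[n]["pose"]
    q=K@(T[:3,:3].T@(np.asarray(p,float)-T[:3,3]));return q[:2]/q[2]
E
python3 - <<'E'
from h import *
t=lambda u,v:(u/3+85,v/3+85)
im=cv2.imread("pics/top0.png");hsv=cv2.cvtColor(im,cv2.COLOR_BGR2HSV)
def big(mask,lo,hi):
    m=cv2.inRange(hsv,lo,hi);box=np.zeros_like(m);box[mask]=255;m&=box
    cs,_=cv2.findContours(m,cv2.RETR_EXTERNAL,cv2.CHAIN_APPROX_NONE);return max(cs,key=cv2.contourArea)
c=big(np.s_[160:235,195:290],(3,120,60),(16,255,255))
r=cv2.minAreaRect(c);print("lid",r,cv2.boxPoints(r))
for n,p,z in[("backL",(350,298),.034),("backR",(560,252),.034),("frontL",(379,427),.065),("frontR",(593,377),.065),
 ("tapeBL",(403,152),.06),("tapeFL",(400,185),.06),("tapeFR",(497,205),.06),("tapeBR",(505,168),.06),("hook",(527,208),.01),
 ("bigtape hook",(225,240),.01),("bigtape r",(195,195),.08),("smalltape L",(648,290),.03),("smalltape far",(700,258),.04),("elbow",(270,375),.013),("wrench jaw",(480,90),.005),("edge",(400,25),0)]:
    print(n,ray("top",t(*p),z))
for n,p in[("spool",(215,283)),("tin",(395,278)),("plug",(371,208)),("valve",(335,293)),("v2",(180,293)),("pot",(470,150))]:print(n,ray("top",p,.02))
E
```

```text
lid ((241.70782470703125, 198.56741333007812), (47.145545959472656, 73.229248046875), 77.00537872314453) [[200.7303 183.8315]
 [272.0842 167.3652]
 [282.6854 213.3034]
 [211.3314 229.7697]]
backL [0.5651 0.1019 0.034 ]
backR [ 0.5994 -0.0446  0.034 ]
frontL [0.4727 0.0776 0.065 ]
frontR [ 0.5078 -0.0664  0.065 ]
tapeBL [0.6633 0.065  0.06  ]
tapeFL [0.6401 0.0667 0.06  ]
tapeFR [ 0.6269 -0.0001  0.06  ]
tapeBR [ 0.653  -0.0054  0.06  ]
hook [ 0.6358 -0.0214  0.01  ]
bigtape hook [0.6098 0.194  0.01  ]
bigtape r [0.6268 0.2026 0.08  ]
smalltape L [ 0.5737 -0.1069  0.03  ]
smalltape far [ 0.5951 -0.1427  0.04  ]
elbow [0.5129 0.159  0.013 ]
wrench jaw [0.7241 0.0134 0.005 ]
edge [0.7738 0.0728 0.    ]
spool [0.3604 0.0714 0.02  ]
tin [ 0.3724 -0.3056  0.02  ]
plug [ 0.5201 -0.2573  0.02  ]
valve [ 0.3408 -0.1786  0.02  ]
v2 [0.3397 0.1432 0.02  ]
pot [ 0.6489 -0.4762  0.02  ]
```

Candidates for the tape in the top view are the large one at (125,147), the middle one at (236,147) and the small one at (312,178). I choose (236,147): it is middle-sized and stands directly behind the case, and the crops confirm it. I plan to push it right, about 13 cm, because the left side is blocked by the large tape.

carry_out(
  moves=[
    [-1,-4.4,-2.2,0,0.1],
    [-1,-8.8,-4.4,0,0.2],
    [-1,-13.2,-6.6,0,0.3],
    [-1,-17.6,-8.8,0,0.4],
    [-1,-21.8,-10.9,0,0.5],
  ],
)

```text
time: 0.65
eef_pos: [0.4384, 0.3837, 0.2185]
tool_rot: [-3.141, 0.0, 2.172]
ft_force: [0.7, -0.1, -0.9]
width: 0.621
```

```bash
cat >> h.py <<'E'
def plan(x,y,z,psi):
    s=bot.sense();p=s["eef_pos"];r,pi_,w=s["tool_rot"]
    from scipy.spatial.transform import Rotation as Ro
    R=Ro.from_euler("xyz",s["tool_rot"]).as_matrix()
    d=R.T@(np.array([x,y,z])-p)*100
    sp=-(psi-w);sp=(sp+np.pi)%(2*np.pi)-np.pi
    print("t",s["time"],"p",p,"rot",s["tool_rot"],"F",s["ft_force"],"w",s["width"],"j7",s["joints"][6]);print("shift cm",d,"spin",sp)
E
python3 -c "
from h import *
plan(.657,.094,.2,1.402)"
```

```text
t 0.65 p [0.4384 0.3837 0.2185] rot [-3.1413  0.0003  2.1722] F [ 0.7223 -0.0926 -0.8671] w 0.6209226745065455 j7 -0.08372940967947044
shift cm [-36.2598   1.6329   1.865 ] spin 0.7702381915703445
```

carry_out(
  moves=[
    [-1,-4.5,0.2,0,0.1],
    [-1,-9,0.4,0,0.2],
    [-1,-13.5,0.6,0,0.3],
    [-1,-18,0.8,0,0.4],
    [-1,-22,1.0,0,0.5],
  ],
)

```text
time: 1.15
eef_pos: [0.5719, 0.2083, 0.2185]
tool_rot: [-3.141, 0.001, 1.671]
ft_force: [0.3, 0.2, -0.3]
width: 0.187
```

```bash
python3 -c "
from h import *
plan(.657,.094,.2,1.402)"
```

```text
t 1.15 p [0.5719 0.2083 0.2185] rot [-3.1414  0.0007  1.6715] F [ 0.3188  0.2304 -0.3478] w 0.18748284248228803 j7 -0.13143001456077538
shift cm [-12.2302   7.3192   1.8566] spin 0.26949765698676487
```

carry_out(
  moves=[
    [-1,-3,1.8,0,0.1],
    [-1,-6,3.6,0,0.2],
    [-1,-9,5.4,0,0.27],
    [-1,-12.2,7.3,0,0.27],
    [-1,-12.2,7.3,0,0.27],
  ],
)

```text
time: 1.65
eef_pos: [0.6585, 0.0892, 0.218]
tool_rot: [3.139, 0.006, 1.397]
ft_force: [-0.4, -0.3, 0.6]
width: 0.007
```

Run:
```python
from h import *
plan(.657,.094,.02,1.402)
a=optics.get_image("top");b=optics.get_image("wrist")
cv2.imwrite("pics/w2.png",b[:,:,::-1]);cv2.imwrite("pics/t2.png",cv2.resize(a[85:245,85:345,::-1],None,fx=3,fy=3))
```

```text
t 1.65 p [0.6585 0.0892 0.218 ] rot [3.1394 0.0061 1.3974] F [-0.4423 -0.3211  0.618 ] w 0.007238594794660235 j7 -0.15532816412105238
shift cm [ 0.5696 -0.2726 19.7992] spin -0.004595869753083015
```

View pics/w2.png

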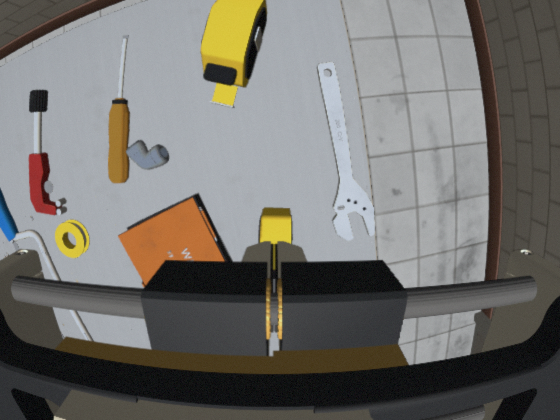

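View pics/t2.png

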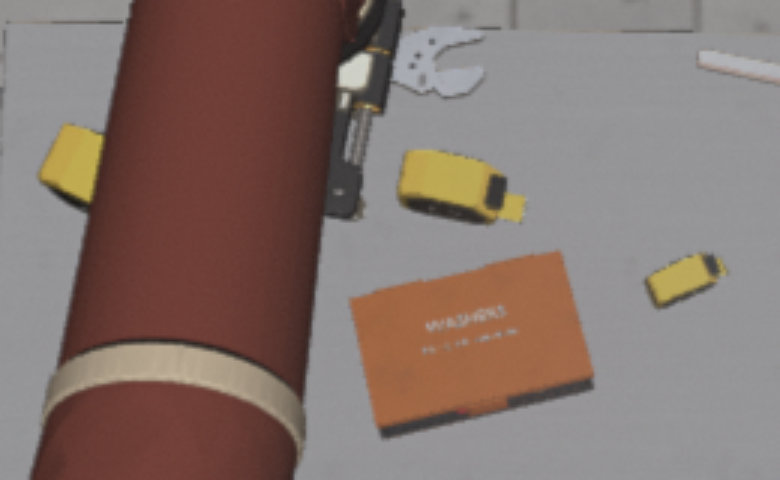

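```bash
cat >> h.py <<'E'
def wray(uv,z,c):
    K=c["camera_matrix"];T=c["pose"]
    v=np.array([uv[0]-K[0,2],uv[1]-K[1,2]])/K[0,0];r=np.linalg.norm(v)
    d=T[:3,:3]@np.r_[np.sin(r)*v/r,np.cos(r)];o=T[:3,3]
    return o+d*(z-o[2])/d[2]
def wproj(p,c):
    K=c["camera_matrix"];T=c["pose"]
    q=T[:3,:3].T@(np.asarray(p,float)-T[:3,3]);th=np.arctan2(np.hypot(q[0],q[1]),q[2]);v=q[:2]/np.hypot(q[0],q[1])
    return K[0,0]*th*v+K[:2,2]
E
python3 - <<'E'
from h import *
c=optics.get_calibration("wrist")
for p,z in[((262,210),.03),((291,210),.03),((262,210),.06),((291,210),.06),((276,208),.03),((120,238),.065),((196,197),.034),((205,208),.0),((224,106),.005)]:print(p,z,wray(p,z,c))
print(wproj(bot.sense()["eef_pos"],c))
for p in[(.5822-.076*.23,.0286+.076*.97,.034),(.652,.0665,.06)]:print(wproj(p,c),proj("top",p))
E
```

```text
(262, 210) 0.03 [0.6391 0.0764 0.03  ]
(291, 210) 0.03 [0.6713 0.0711 0.03  ]
(262, 210) 0.06 [0.6415 0.0839 0.06  ]
(291, 210) 0.06 [0.671  0.0789 0.06  ]
(276, 208) 0.03 [0.655  0.0761 0.03  ]
(120, 238) 0.065 [0.477  0.0796 0.065 ]
(196, 197) 0.034 [0.5685 0.1046 0.034 ]
(205, 208) 0.0 [0.5672 0.0832 0.    ]
(224, 106) 0.005 [0.6147 0.2003 0.005 ]
[274.1668 255.3513]
[193.2362 199.507 ] [201.4518 184.5198]
[274.8394 224.2746] [218.5214 141.0042]
```

Run:
```python
from h import *
plan(.6595,.100,.02,1.402)
```

```text
t 1.75 p [0.6563 0.0963 0.218 ] rot [-3.1403  0.0002  1.4048] F [-0.1349  0.4544  0.2401] w 0.0035979787407719615 j7 -0.15620014252769157
shift cm [ 0.4233  0.2836 19.7961] spin 0.002814545963151005
```

carry_out(
  moves=[
    [-1,0.4,0.3,4,0],
    [-1,0.4,0.3,8,0],
    [-1,0.4,0.3,12,0],
    [-1,0.4,0.3,15,0],
    [-1,0.4,0.3,17,0],
  ],
)

```text
time: 2.25
eef_pos: [0.6573, 0.1036, 0.0457]
tool_rot: [-3.136, -0.001, 1.41]
ft_force: [-0.5, -0.4, -0.4]
width: 0.006
```

carry_out(
  moves=[
    [-1,0,0,1,0],
    [-1,0,0,2,0],
    [-1,0,0,2.7,0],
    [-1,0,0,2.7,0],
    [-1,0,0,2.7,0],
  ],
)

```text
time: 2.75
eef_pos: [0.6606, 0.1008, 0.0225]
tool_rot: [3.14, -0.0, 1.407]
ft_force: [0.2, 0.1, -0.4]
width: 0.008
```

Run:
```python
from h import *
plan(.6595,.100,.02,1.402)
c=optics.get_calibration("wrist");b=optics.get_image("wrist")
cv2.imwrite("pics/w3.png",b[:,:,::-1]);a=optics.get_image("scene")
cv2.imwrite("pics/s3.png",cv2.resize(a[80:260,130:360,::-1],None,fx=3,fy=3))
print(wproj(bot.sense()["eef_pos"],c))
```

```text
t 2.75 p [0.6606 0.1008 0.0225] rot [ 3.1402 -0.0005  1.4069] F [ 0.2355  0.054  -0.3535] w 0.008107735212834238 j7 -0.09527528415207955
shift cm [-0.0929 -0.0955  0.2483] spin 0.004943507052113105
[274.4778 255.6748]
```

View pics/w3.png

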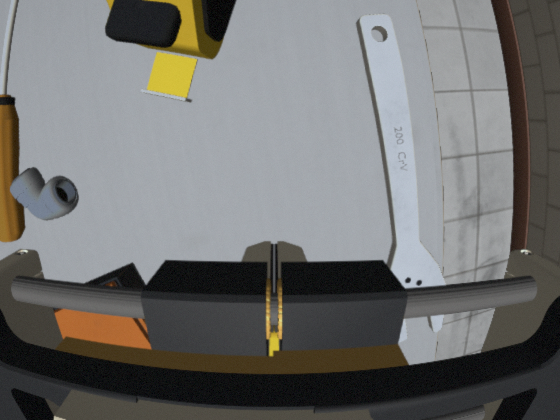

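View pics/s3.png

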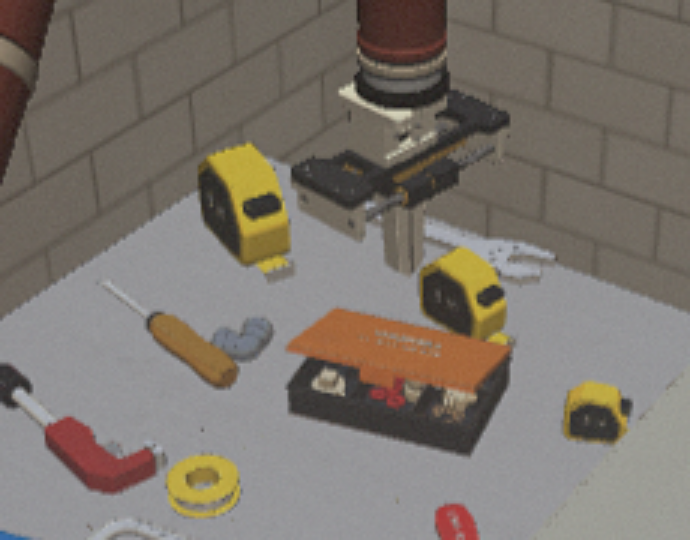

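carry_out(
  moves=[
    [-1,-0.8,0.1,0.2,0],
    [-1,-1.6,0.2,0.2,0],
    [-1,-2.4,0.4,0.2,0],
    [-1,-3.2,0.5,0.2,0],
    [-1,-4,0.6,0.2,0],
  ],
)

```text
time: 3.35
eef_pos: [0.6596, 0.0603, 0.0198]
tool_rot: [3.141, -0.001, 1.407]
ft_force: [0.4, 2.1, 0.8]
width: 0.004
```

carry_out(
  moves=[
    [-1,-0.8,0.1,0,0],
    [-1,-1.6,0.2,0,0],
    [-1,-2.4,0.4,0,0],
    [-1,-3.2,0.5,0,0],
    [-1,-4,0.6,0,0],
  ],
)

```text
time: 3.85
eef_pos: [0.6589, 0.0194, 0.0198]
tool_rot: [3.141, -0.0, 1.407]
ft_force: [1.1, 2.4, 1.5]
width: 0.008
```

Run:
```python
from h import *
plan(.6605,-.055,.02,1.402)
a=optics.get_image("scene")
cv2.imwrite("pics/s4.png",cv2.resize(a[80:260,130:360,::-1],None,fx=3,fy=3))
a=optics.get_image("top")
cv2.imwrite("pics/t4.png",cv2.resize(a[85:245,85:345,::-1],None,fx=3,fy=3))
```

```text
t 3.85 p [0.6589 0.0194 0.0198] rot [ 3.1414 -0.0004  1.407 ] F [1.0976 2.3694 1.5301] w 0.008458572514987533 j7 0.019363802937490574
shift cm [-7.3105  1.3716 -0.0265] spin 0.004979717781345094
```

View pics/s4.png

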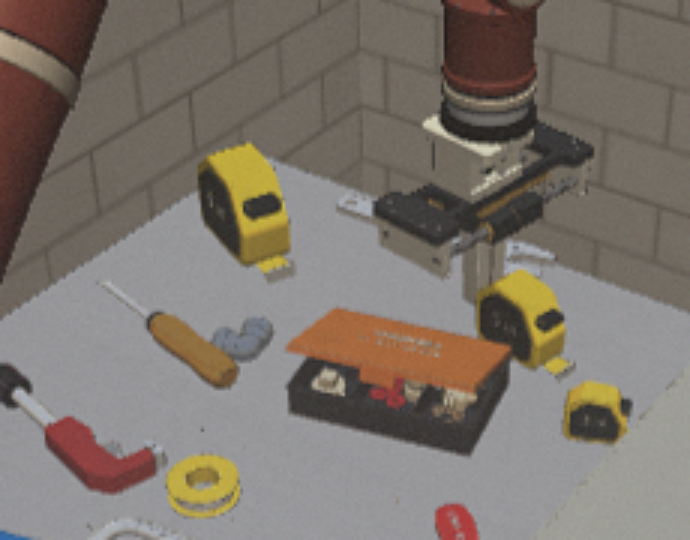

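View pics/t4.png

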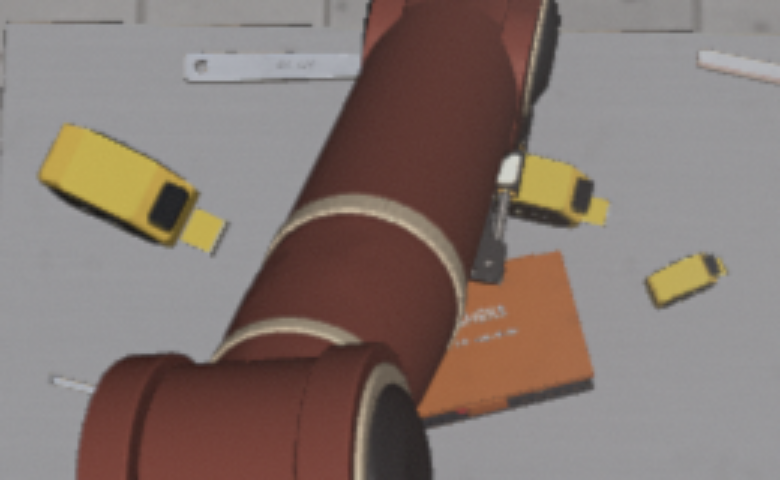

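The tape slides flush and upright to the right (crop (550,190)), now about halfway. I'll push on.

carry_out(
  moves=[
    [-1,-0.8,0.15,0,0],
    [-1,-1.6,0.3,0,0],
    [-1,-2.4,0.45,0,0],
    [-1,-3.2,0.6,0,0],
    [-1,-4,0.75,0,0],
  ],
)

```text
time: 4.45
eef_pos: [0.6595, -0.022, 0.0195]
tool_rot: [-3.141, 0.0, 1.406]
ft_force: [0.2, 2.6, 0.4]
width: 0.002
```

carry_out(
  moves=[
    [-1,-0.8,0.15,0,0],
    [-1,-1.6,0.3,0,0],
    [-1,-2.4,0.45,0,0],
    [-1,-3.2,0.6,0,0],
    [-1,-3.8,0.7,0,0],
  ],
)

```text
time: 4.95
eef_pos: [0.6602, -0.061, 0.0196]
tool_rot: [-3.141, 0.001, 1.406]
ft_force: [0.3, 0.5, 1.0]
width: 0.006
```

Run:
```python
from h import *
plan(.6605,-.055,.02,1.402)
a=optics.get_image("scene")
cv2.imwrite("pics/s5.png",cv2.resize(a[80:260,130:360,::-1],None,fx=3,fy=3))
a=optics.get_image("top")
cv2.imwrite("pics/t5f.png",a[:,:,::-1])
cv2.imwrite("pics/t5.png",cv2.resize(a[85:245,85:345,::-1],None,fx=3,fy=3))
```

```text
t 4.95 p [ 0.6602 -0.061   0.0196] rot [-3.1415  0.0009  1.4061] F [0.3457 0.4704 0.9595] w 0.006261578890628089 j7 0.12530858406551063
shift cm [ 0.6017 -0.069  -0.0447] spin 0.004102848114946767
```

View pics/s5.png

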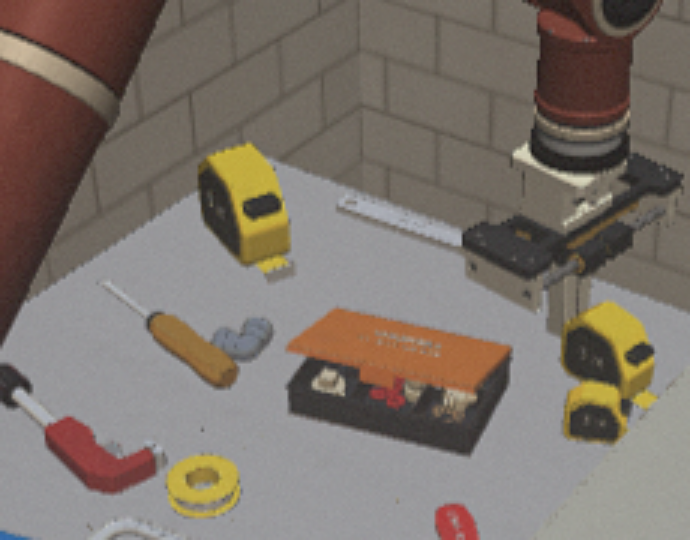

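View pics/t5.png

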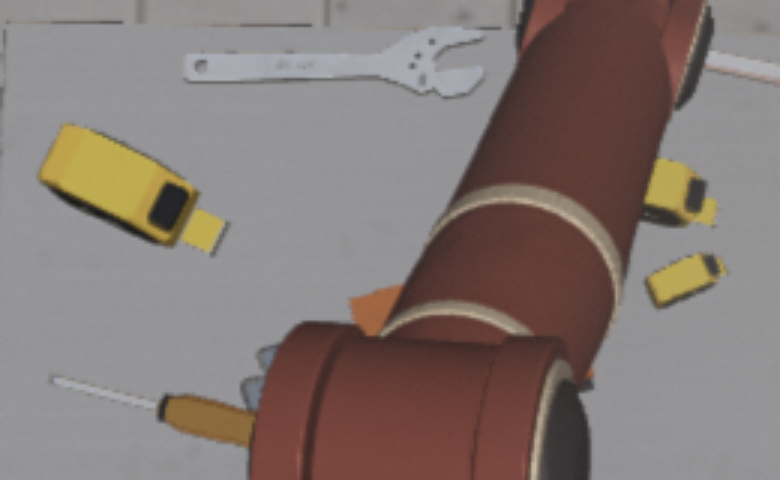

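carry_out(
  moves=[
    [-1,0.8,0,0,0],
    [-1,1.6,0,0,0],
    [-1,1.8,0,-4,0],
    [-1,1.8,0,-8,0],
    [-1,1.8,0,-12,0],
  ],
)

```text
time: 5.55
eef_pos: [0.6632, -0.04, 0.1407]
tool_rot: [-3.141, -0.0, 1.409]
ft_force: [0.5, -0.6, -0.0]
width: 0.002
```

Run:
```python
from h import *
plan(.450,-.046,.14,.234)
```

```text
t 5.55 p [ 0.6632 -0.04    0.1407] rot [-3.1408 -0.0001  1.4092] F [ 0.5022 -0.5783 -0.033 ] w 0.0019768871325864237 j7 0.0615920626615437
shift cm [ -4.0279 -20.9472   0.0873] spin 1.1751887259954579
```

carry_out(
  moves=[
    [-1,-0.8,-4.2,0,0.14],
    [-1,-1.6,-8.4,0,0.28],
    [-1,-2.4,-12.6,0,0.42],
    [-1,-3.2,-16.8,0,0.56],
    [-1,-4,-20.9,0,0.7],
  ],
)

```text
time: 6.05
eef_pos: [0.449, -0.046, 0.1399]
tool_rot: [-3.142, -0.001, 0.703]
ft_force: [0.2, -0.4, -0.2]
width: 0.004
```

Run:
```python
from h import *
plan(.450,-.046,.14,.234)
```

```text
t 6.05 p [ 0.449  -0.046   0.1399] rot [-3.1415 -0.0007  0.7033] F [ 0.226  -0.3738 -0.173 ] w 0.003788029530287134 j7 -0.42234345095297016
shift cm [ 0.0716  0.0669 -0.0145] spin 0.469318225983435
```

carry_out(
  moves=[
    [-1,0,0,0,0.14],
    [-1,0,0,0,0.28],
    [-1,0,0,0,0.4],
    [-1,0,0,0,0.47],
    [-1,0,0,0,0.47],
  ],
)

```text
time: 6.55
eef_pos: [0.4509, -0.046, 0.1397]
tool_rot: [3.141, -0.0, 0.239]
ft_force: [-0.5, -0.3, 0.1]
width: 0.004
```

Run:
```python
from h import *
plan(.4595,-.044,.05,.234)
c=optics.get_calibration("wrist");b=optics.get_image("wrist")
cv2.imwrite("pics/w6.png",b[:,:,::-1])
a=optics.get_image("top")
cv2.imwrite("pics/t6f.png",a[:,:,::-1])
cv2.imwrite("pics/t6.png",cv2.resize(a[85:245,85:345,::-1],None,fx=3,fy=3))
np.savez("w6.npz",**c)
```

```text
t 6.55 p [ 0.4509 -0.046   0.1397] rot [ 3.1415 -0.0002  0.2393] F [-0.5179 -0.3038  0.1227] w 0.0037151004652640424 j7 -0.7755919694797246
shift cm [0.8831 0.0133 8.9716] spin 0.005346522932235143
```

View pics/w6.png

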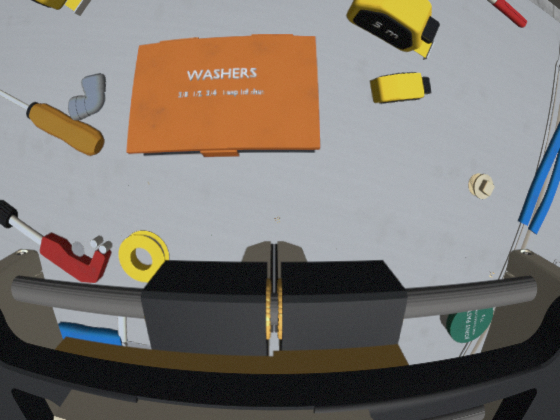

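View pics/t6.png

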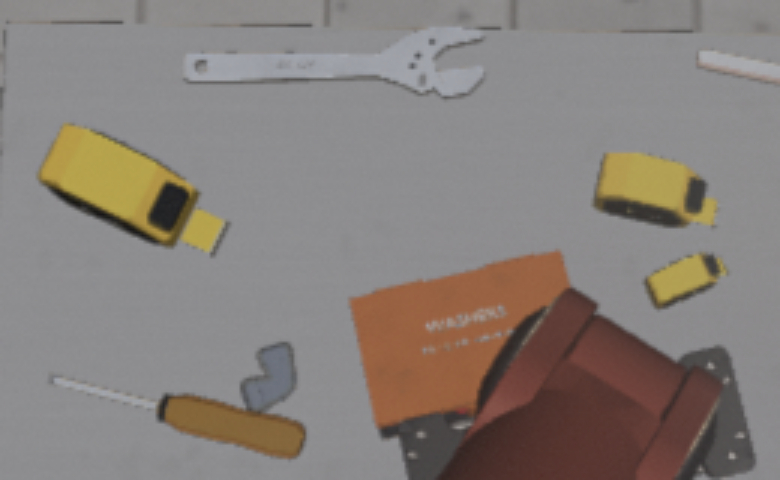

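Run:
```python
from h import *
c=dict(np.load("w6.npz"))
o=np.array([.5345,.0172]);x=np.array([np.cos(.234),np.sin(.234)]);y=np.array([-x[1],x[0]])
for n,p,z in[("FL",(128,151),.064),("FR",(320,149),.064),("BL",(140,43),.033),("BR",(317,37),.033),("tab",(220,155),.052)]:
    w=wray(p,z,c);d=w[:2]-o;print(n,w,"case",d@x,d@y)
for n,p,z in[("tapeL",(597,185),.03),("tapeTL",(600,180),.06),("tapeF",(690,222),.03)]:
    w=ray("top",(p[0]/3+85,p[1]/3+85),z);d=w[:2]-o;print(n,w,"case",d@x,d@y)
d=np.array([.4509,-.046])-o;print("tcp case",d@x,d@y)
```

```text
FL [0.4768 0.0795 0.064 ] case -0.04166532668674069 0.07394460772218488
FR [ 0.5111 -0.0671  0.064 ] case -0.042283462348018754 -0.07662797125522494
BL [0.5694 0.1042 0.033 ] case 0.05416314293177072 0.07654878358314098
BR [ 0.6038 -0.0463  0.033 ] case 0.052649399291082144 -0.0778619636842716
tab [0.4877 0.0064 0.052 ] case -0.0480839206153813 0.00030861953094400534
tapeL [ 0.6487 -0.0707  0.03  ] case 0.09074357769035506 -0.11204226832589619
tapeTL [ 0.6454 -0.0711  0.06  ] case 0.08737236821986341 -0.1116253485963019
tapeF [ 0.6228 -0.1369  0.03  ] case 0.0501889724341203 -0.17036300489154882
tcp case -0.095975830385076 -0.042093229644387185
```

carry_out(
  moves=[
    [-1,0.5,0,3,0],
    [-1,1,0,6,0],
    [-1,1.6,0,8,0],
    [-1,2.1,0,9,0],
    [-1,2.1,0,9,0],
  ],
)

```text
time: 7.15
eef_pos: [0.4712, -0.0419, 0.0488]
tool_rot: [-3.141, 0.001, 0.238]
ft_force: [0.2, -1.0, 0.4]
width: 0.004
```

carry_out(
  moves=[
    [-1,0.4,0,0,0],
    [-1,0.8,0,0,0],
    [-1,1.2,0,0,0],
    [-1,1.6,0,0,0],
    [-1,1.6,0,0,0],
  ],
)

```text
time: 7.65
eef_pos: [0.4875, -0.0382, 0.05]
tool_rot: [3.141, -0.001, 0.238]
ft_force: [-0.3, 0.6, -0.4]
width: 0.009
```

```bash
cat >> h.py <<'E'
def case():
    o=np.array([.5345,.0172]);x=np.array([np.cos(.234),np.sin(.234)]);y=np.array([-x[1],x[0]])
    s=bot.sense();d=s["eef_pos"][:2]-o;f=s["ft_force"]
    print("t",s["time"],"case xyz",d@x,d@y,s["eef_pos"][2],"psi",s["tool_rot"][2],"F x,y,z",f[:2]@x,f[:2]@y,f[2])
E
python3 - <<'E'
from h import *
case()
b=optics.get_image("wrist");cv2.imwrite("pics/w7.png",b[:,:,::-1])
a=optics.get_image("scene")
cv2.imwrite("pics/s7.png",cv2.resize(a[80:260,150:360,::-1],None,fx=3.3,fy=3.3))
E
```

```text
t 7.65 case xyz -0.058559595661948426 -0.043001544735004484 0.04999681947387148 psi 0.23780412366333614 F x,y,z -0.1596408189576893 0.6892801909196352 -0.4442449410466796
```

View pics/w7.png

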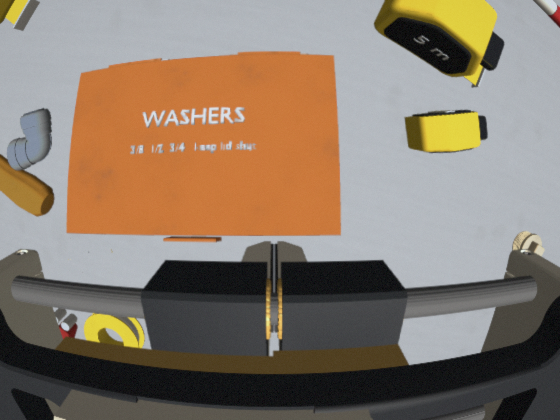

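View pics/s7.png

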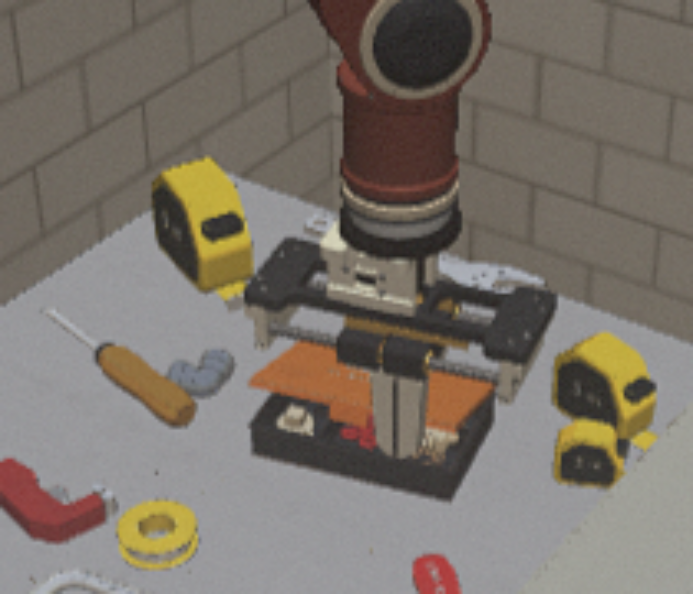

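carry_out(
  moves=[
    [-1,0.4,0,0,0],
    [-1,0.6,0,-0.3,0],
    [-1,0.8,0,-0.6,0],
    [-1,1.0,0,-0.9,0],
    [-1,1.3,0,-1.2,0],
  ],
)

```text
time: 8.25
eef_pos: [0.4972, -0.0359, 0.0617]
tool_rot: [-3.141, 0.004, 0.236]
ft_force: [-5.1, -2.3, 1.3]
width: 0.003
```

Run:
```python
from h import *
case()
b=optics.get_image("wrist");cv2.imwrite("pics/w8.png",b[:,:,::-1])
a=optics.get_image("scene")
cv2.imwrite("pics/s8.png",cv2.resize(a[80:260,150:360,::-1],None,fx=3.3,fy=3.3))
case()
```

```text
t 8.25 case xyz -0.04862369213701704 -0.043011518725871695 0.06165404064485849 psi 0.23643791844822393 F x,y,z -5.503177339749408 -1.0950715642030924 1.3044531178006995
t 8.35 case xyz -0.04861776446301766 -0.043052779133524434 0.061707472194508825 psi 0.23625009499041227 F x,y,z -4.703994838748066 -0.5512198329020274 1.0109155039857556
```

View pics/w8.png

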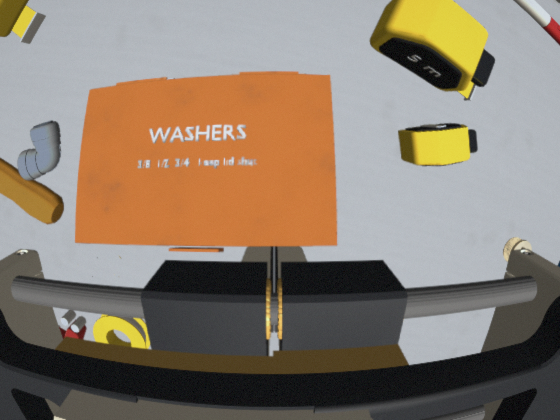

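View pics/s8.png

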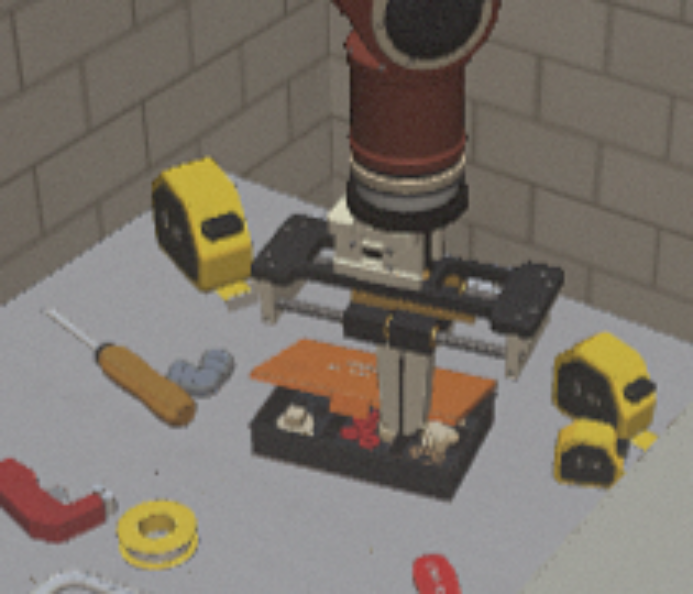

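The lid rose only a few mm: the rise came before firm contact, so the fingertip is now about level with the edge. I'll back off, go lower, press first and then rise.

carry_out(
  moves=[
    [-1,-0.6,0,0,0],
    [-1,-1.2,0,0,0],
    [-1,-1.2,0,0.8,0],
    [-1,-1.2,0,1.6,0],
    [-1,-1.2,0,1.6,0],
  ],
)

```text
time: 8.85
eef_pos: [0.4871, -0.0379, 0.0445]
tool_rot: [-3.141, 0.002, 0.237]
ft_force: [-0.3, 0.6, -0.4]
width: 0.003
```

carry_out(
  moves=[
    [-1,0.3,0,0,0],
    [-1,0.6,0,0,0],
    [-1,0.8,0,0,0],
    [-1,0.9,0,0,0],
    [-1,0.9,0,0,0],
  ],
)

```text
time: 9.35
eef_pos: [0.4953, -0.0365, 0.0456]
tool_rot: [-3.141, 0.002, 0.236]
ft_force: [-3.0, -0.8, 0.2]
width: 0.006
```

Run:
```python
from h import *
case()
b=optics.get_image("wrist");cv2.imwrite("pics/w9.png",b[:,:,::-1])
case()
```

```text
t 9.35 case xyz -0.05059037270204181 -0.04314170792702687 0.04564592005217373 psi 0.23642932085914437 F x,y,z -3.1164103216822876 -0.09367406849759116 0.24735478768789232
t 9.4 case xyz -0.050595973016889444 -0.04313093843124512 0.04561985047019291 psi 0.23637773869334988 F x,y,z -3.1736428422655267 -0.17498856415764885 1.7608355754093903
```

Contact is made with 3 N of pressing force, tip well below the edge. Now rising along the arc.

carry_out(
  moves=[
    [-1,0.05,0,-0.25,0],
    [-1,0.15,0,-0.5,0],
    [-1,0.27,0,-0.77,0],
    [-1,0.38,0,-1.0,0],
    [-1,0.5,0,-1.3,0],
  ],
)

```text
time: 9.9
eef_pos: [0.5008, -0.0351, 0.0588]
tool_rot: [-3.142, 0.001, 0.237]
ft_force: [-4.2, -1.0, 2.7]
width: 0.007
```

Run:
```python
from h import *
case()
b=optics.get_image("wrist");cv2.imwrite("pics/w10.png",b[:,:,::-1])
a=optics.get_image("scene")
cv2.imwrite("pics/s10.png",cv2.resize(a[80:260,150:360,::-1],None,fx=3.3,fy=3.3))
case()
```

```text
t 9.9 case xyz -0.04492024497882391 -0.04305359836101679 0.058844916853886264 psi 0.23660739627069827 F x,y,z -4.2846637395445 -0.011903971133029937 2.6813875734601997
t 10.0 case xyz -0.04475172707204471 -0.04306967180625064 0.05904792055300765 psi 0.23685736925918577 F x,y,z -4.958147278869529 0.027154082350916854 1.44369533483956
```

View pics/s10.png

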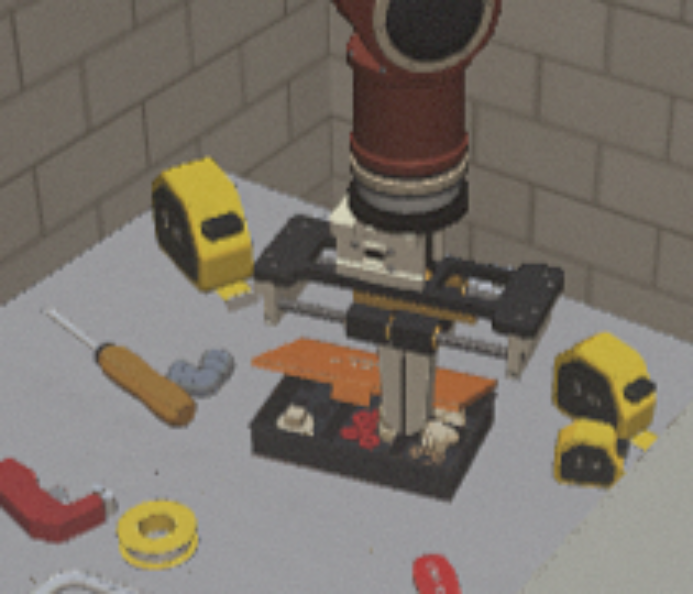

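The lid is rising (left corner moved from (250,383) to (253,357)); the case has not moved. I'll continue along the arc.

carry_out(
  moves=[
    [-1,0.35,0,-0.9,0],
    [-1,0.77,0,-1.7,0],
    [-1,1.1,0,-2.3,0],
    [-1,1.5,0,-2.8,0],
    [-1,1.9,0,-3.2,0],
  ],
)

```text
time: 10.5
eef_pos: [0.5206, -0.0301, 0.0913]
tool_rot: [3.141, -0.001, 0.237]
ft_force: [-0.7, -0.1, 0.2]
width: 0.002
```

Run:
```python
from h import *
case()
a=optics.get_image("scene")
cv2.imwrite("pics/s11.png",cv2.resize(a[80:260,150:360,::-1],None,fx=3.3,fy=3.3))
```

```text
t 10.5 case xyz -0.02452362483153629 -0.04282658639868025 0.09134310826402692 psi 0.23738340238916544 F x,y,z -0.7185071174304589 0.055862527600371 0.21438095652745287
```

View pics/s11.png

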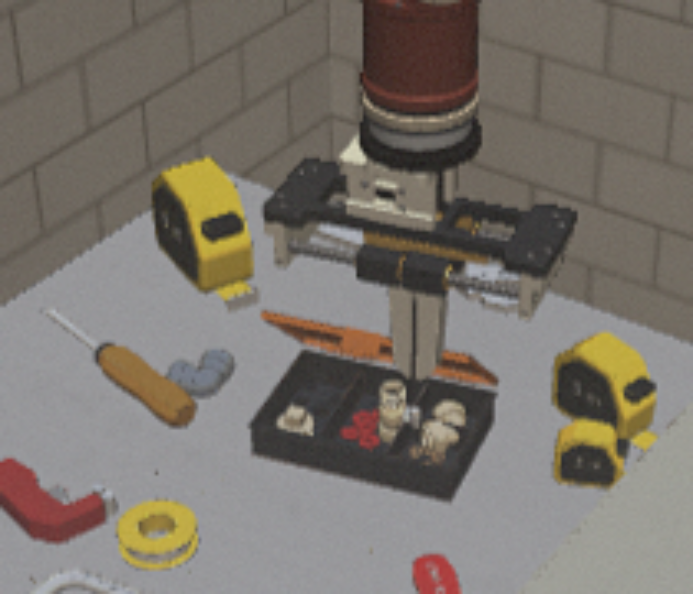

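carry_out(
  moves=[
    [-1,0.7,0,-0.7,0],
    [-1,1.4,0,-1.2,0],
    [-1,2.1,0,-1.6,0],
    [-1,2.8,0,-1.9,0],
    [-1,3.5,0,-2.2,0],
  ],
)

```text
time: 11.05
eef_pos: [0.5544, -0.0222, 0.1129]
tool_rot: [3.141, -0.0, 0.237]
ft_force: [-0.3, -0.3, -0.8]
width: 0.007
```

Run:
```python
from h import *
case()
a=optics.get_image("scene")
cv2.imwrite("pics/s12.png",cv2.resize(a[80:260,150:360,::-1],None,fx=3.3,fy=3.3))
```

```text
t 11.05 case xyz 0.01021933494120106 -0.042931133085136054 0.1129092260697205 psi 0.23690789225878106 F x,y,z -0.38081110271357027 -0.18069484428597268 -0.7627192784457255
```

View pics/s12.png

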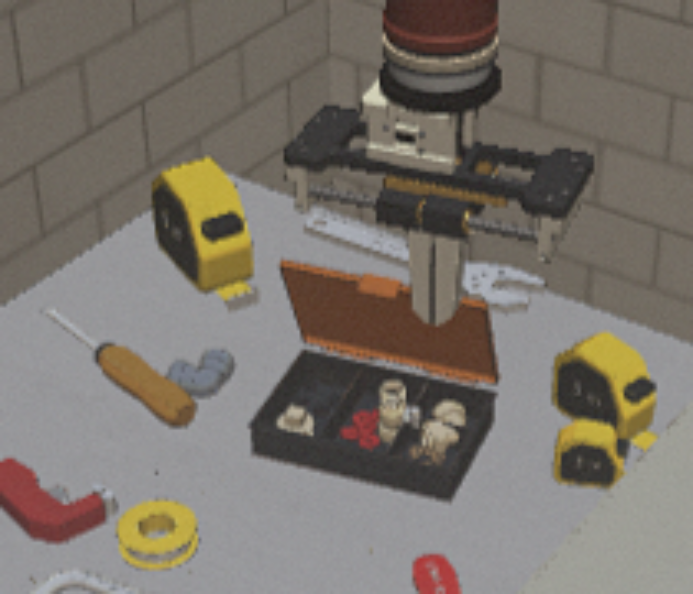

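carry_out(
  moves=[
    [-1,0.8,0,-0.1,0],
    [-1,1.6,0,-0.2,0],
    [-1,2.4,0,-0.2,0],
    [-1,3.2,0,-0.2,0],
    [-1,4.0,0,-0.2,0],
  ],
)

```text
time: 11.6
eef_pos: [0.5932, -0.0127, 0.1145]
tool_rot: [-3.142, 0.0, 0.237]
ft_force: [-0.2, -0.0, 0.4]
width: 0.009
```

carry_out(
  moves=[
    [-1,0.6,0,0,0],
    [-1,1.2,0,0,0],
    [-1,1.5,0,0,0],
    [-1,1.5,0,0,0],
    [-1,1.5,0,0,0],
  ],
)

```text
time: 12.1
eef_pos: [0.6068, -0.0095, 0.1146]
tool_rot: [-3.142, 0.0, 0.237]
ft_force: [0.2, -0.3, -0.2]
width: 0.004
```

Run:
```python
from h import *
case()
a=optics.get_image("scene")
cv2.imwrite("pics/s13.png",cv2.resize(a[80:260,150:360,::-1],None,fx=3.3,fy=3.3))
```

```text
t 12.1 case xyz 0.06417487585913721 -0.04278851953620716 0.11463842881884247 psi 0.23658341638462388 F x,y,z 0.16739408835150402 -0.34220912620603117 -0.23356348877295735
```

View pics/s13.png

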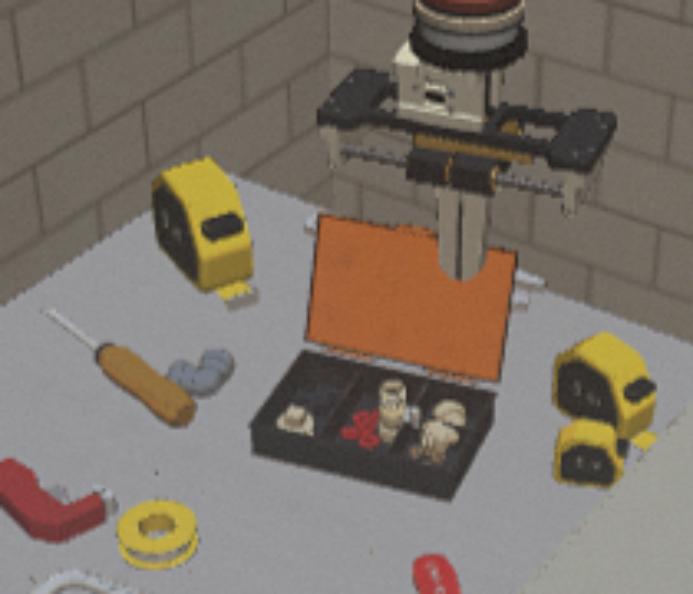

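carry_out(
  moves=[
    [-1,0,0,0,0],
    [-1,0,0,0,0],
    [-1,0,0,0,0],
    [-1,0,0,0,0],
    [-1,0,0,0,0],
  ],
)

```text
time: 12.65
eef_pos: [0.607, -0.0094, 0.1147]
tool_rot: [-3.142, 0.0, 0.237]
ft_force: [1.1, -0.8, -0.4]
width: 0.008
```

Run:
```python
from h import *
case()
a=optics.get_image("scene")
cv2.imwrite("pics/s14.png",cv2.resize(a[80:260,150:360,::-1],None,fx=3.3,fy=3.3))
```

```text
t 12.65 case xyz 0.06438787204518433 -0.042719880968931236 0.11466272412482587 psi 0.23671620554515416 F x,y,z 0.9276847981696901 -0.9927943048631375 -0.3559939475346474
```

View pics/s14.png

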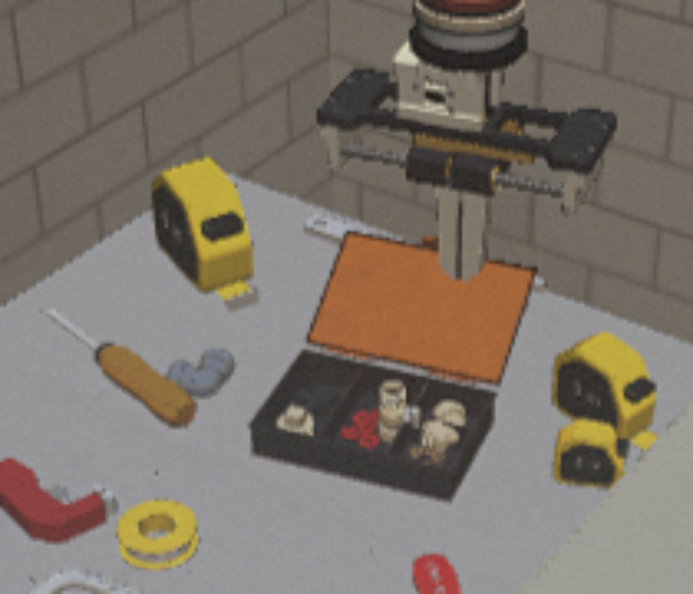

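The lid is falling back slowly by itself. I'll withdraw the finger up and towards the front.

carry_out(
  moves=[
    [-1,0,0,-2,0],
    [-1,0,0,-5,0],
    [-1,-1,0,-8,0],
    [-1,-4,0,-9,0],
    [-1,-8,0,-9,0],
  ],
)

```text
time: 13.2
eef_pos: [0.531, -0.0285, 0.2064]
tool_rot: [3.139, -0.005, 0.239]
ft_force: [-0.6, -0.4, -0.4]
width: 0.003
```

carry_out(
  moves=[
    [-1,-3,0,0,0],
    [-1,-6,0,0,0],
    [-1,-6,0,0,0],
    [-1,-6,0,0,0],
    [-1,-6,0,0,0],
  ],
)

```text
time: 13.7
eef_pos: [0.4722, -0.0419, 0.2049]
tool_rot: [3.141, -0.001, 0.238]
ft_force: [-0.2, -1.4, 0.0]
width: 0.007
```

carry_out(
  moves=[
    [-1,0,0,0,0],
    [-1,0,0,0,0],
    [-1,0,0,0,0],
    [-1,0,0,0,0],
    [-1,0,0,0,0],
  ],
)

```text
time: 14.2
eef_pos: [0.4711, -0.0423, 0.2046]
tool_rot: [3.141, 0.0, 0.237]
ft_force: [0.3, -0.7, 0.8]
width: 0.007
```

carry_out(
  moves=[
    [-1,0,0,0,0],
    [-1,0,0,0,0],
    [-1,0,0,0,0],
    [-1,0,0,0,0],
    [-1,0,0,0,0],
  ],
)

```text
time: 14.7
eef_pos: [0.471, -0.0422, 0.2046]
tool_rot: [3.142, 0.0, 0.237]
ft_force: [-0.0, 0.5, -0.8]
width: 0.009
```

Run:
```python
from h import *
case()
a=optics.get_image("scene")
cv2.imwrite("pics/s15.png",cv2.resize(a[80:260,150:360,::-1],None,fx=3.3,fy=3.3))
b=optics.get_image("wrist");cv2.imwrite("pics/w15.png",b[:,:,::-1])
```

```text
t 14.7 case xyz -0.07558004114756665 -0.04307329067906861 0.20463497194140434 psi 0.2368843080138885 F x,y,z 0.07802727480120324 0.5291654077759599 -0.7815088534370846
```

View pics/s15.png

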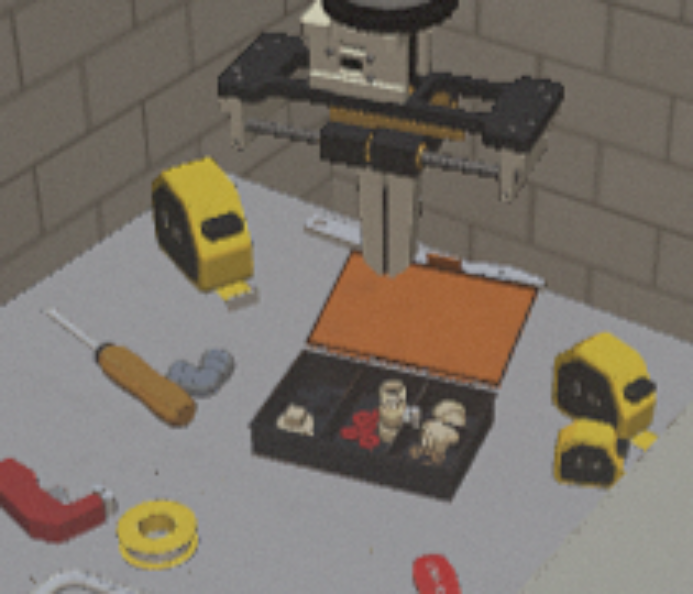

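View pics/w15.png

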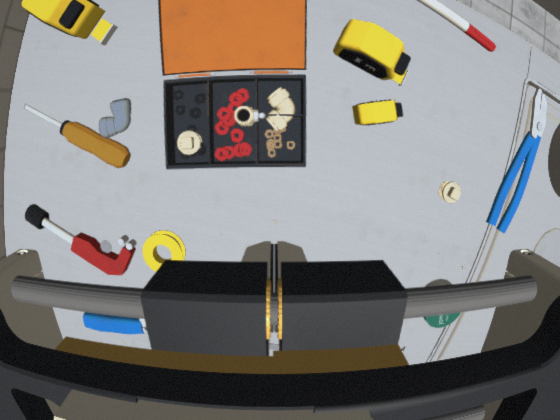

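carry_out(
  moves=[
    [-1,0,0,0,0],
    [-1,0,0,0,0],
    [-1,0,0,0,0],
    [-1,0,0,0,0],
    [-1,0,0,0,0],
  ],
)

```text
time: 15.3
eef_pos: [0.471, -0.0422, 0.2046]
tool_rot: [3.142, 0.0, 0.237]
ft_force: [-0.2, -0.2, -0.3]
width: 0.002
```

carry_out(
  moves=[
    [-1,0,0,0,0],
    [-1,0,0,0,0],
    [-1,0,0,0,0],
    [-1,0,0,0,0],
    [-1,0,0,0,0],
  ],
)

```text
time: 15.8
eef_pos: [0.471, -0.0423, 0.2047]
tool_rot: [3.142, 0.0, 0.237]
ft_force: [0.7, 0.2, 0.3]
width: 0.001
```

Run:
```python
from h import *
case()
a=optics.get_image("scene")[:,:,::-1]
s=cv2.imread("pics/s15.png");n=cv2.resize(a[80:260,150:360],None,fx=3.3,fy=3.3)
print("mean diff",cv2.absdiff(s,n)[200:].mean(), (cv2.absdiff(s,n)[200:]>40).sum())
o=np.array([.5345,.0172]);x=np.array([np.cos(.234),np.sin(.234)]);y=np.array([-x[1],x[0]])
for ang in(2.2,2.4,2.49,2.59):
  th=ang+.297
  for yy in(-.076,.076):
    p=o+x*(.051-.1*np.cos(th))+y*yy;q=proj("scene",[*p,.032+.1*np.sin(th)]);print(ang,yy,(q-[150,80])*3.3)
for yy in(-.076,.076):print("hinge",(proj("scene",[*(o+x*.051+y*yy),.032])-[150,80])*3.3)
print(bot.sense()["dq"])
```

```text
t 15.8 case xyz -0.07558868838486614 -0.04309893580880171 0.20465201794919954 psi 0.2368075963107974 F x,y,z 0.7173229847724198 -0.01273197999993488 0.322712550331037
mean diff 1.4198914452721558 0
2.2 -0.076 [530.4511 260.4156]
2.2 0.076 [338.4416 220.5821]
2.4 -0.076 [533.6085 272.657 ]
2.4 0.076 [344.0419 232.9835]
2.49 -0.076 [534.4965 279.5326]
2.49 0.076 [345.9576 239.875 ]
2.59 -0.076 [535.0929 288.0608]
2.59 0.076 [347.6319 248.3812]
hinge [492.8842 387.3332]
hinge [298.7907 342.9114]
[ 0.0009 -0.0023 -0.0015  0.0001  0.0005  0.0001 -0.0002]
```

The lid's far right corner is seen at (538,289) against (535,288) predicted for 2.59 rad. Nothing changed between the two pictures, which were 1.1 s apart. Handing in.

```bash
python3 -c "
from plant import bot
print(bot.close_job())"
```

```text
the job is handed in; nothing more can be done
None
```

The lid lies open at its stop and the tape measure stands clear of it. I handed the job in after about 16 s of the 64 s; it reports no verdict.

- **Tape:** I slid it about 13.5 cm to the right with the shut fingers low on its end face. It stayed upright, and its near end is about 3 cm outside the strip the lid falls into.
- **Lid:** I pushed it up by its front edge, beside the tab, past upright. It fell back by itself, and I then withdrew the finger up and towards the front.
- **Failed first push:** The first push rose before there was firm contact. The lid moved only a few millimetres, and the wrist force reached about 5 N. I backed off, went lower, pressed at 3 N and then lifted it.
- **Last checks:** The lid's far right corner was within about 3 pixels, in the 3.3x enlarged crop, of where 2.59 rad puts it. Two scene pictures 1.1 s apart were the same apart from noise. In the pictures the case shows no visible shift, the other things look undisturbed, and the robot touches nothing. I judged the case and the other things by eye and did not measure them.

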